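Close the sliding bookend past its spring catch

ROBOT

A 6-joint arm with a two-finger parallel gripper is mounted at the origin on the work surface. World frame = base frame: x ahead of the robot, y to its left, z up, the work surface at z = 0. Lengths are in m, angles in rad, forces in N, time in s.
With the tool pointing down it reaches from about 0.35 to 0.775 m from the base axis. Payload 5.5 kg.
Tool frame: the origin (TCP) lies midway between the tips of the shut fingers; the grasp point (between the pads) lies 19 mm behind it; z points along the fingers, y is the line along which they close (so a half turn about z gives the same grasp; the last joint's range is limited). The gripper opens to 85 mm and grips with 20 to 120 N. Pads are 22 mm wide; open, the fingers measure 114 mm over their backs; the gripper's body (76 mm by 85 mm) begins 54 mm behind the grasp point. The pads swing forward as they close: fully open they stand 13 mm farther back than shut.
Start: joints at [1.042, 0.313, 0.046, 1.304, 0, 1.431], TCP at [0.218, 0.532, 0.231] pointing down, gripper open.
Joint ranges: [-2.76, 2.76], [-0.86, 1.69], [-1.03, 1.26], [-2.2, 2.34], [-1.47, 1.5], [-3.14, 3.14]. Speed limits (rad/s): [2.57, 2.57, 3.14, 3.14, 3.14, 3.14].

INTERFACE

Orientations are given as a rotation vector (axis times angle).
In Python, from workcell import manip gives the robot as it stands.
- The arm moves only by the tool apply_moves, never from a script. Its argument "moves" is a list of rows, each a list of 5 numbers: the gripper's target within -1 to 1 (shut at 1, half-way at 0, fully open at -1), then the shift along the tool's x, y, z in mm, then the turn about the tool's z in rad. A call has 1 to 10 rows; each row is the pose to reach, as a shift and turn from the pose commanded when the call began, along the tool's axes at that moment; what a row does not reach only later rows make up. A row lasts 1/8 s, in which the tool goes at most 62.5 mm and 10.7 degrees, less where a joint would pass 70% of its speed; a pose out of reach is approached as far as the arm can. A call with a gripper value outside its range is refused whole. The fingers move at their own pace and stop on an object; "squeeze" is the grip in N (left out, the last holds). Time passes only in rows, so rows that repeat a pose let the fingers close. It gives the time, the measured TCP pose, the force, the opening and the grip force at its end, in the units of the state.
- manip.observe(): the state, without advancing time (a new reading comes with each control period).
- manip.get_image(name): name is "side" or "top" or "wrist"; returns the picture (400x640x3 uint8, blue, green, red); there is no depth.
- manip.calibration(name): a dict with "fov_y" (degrees; the focal length in pixels is half the picture's height over the tangent of half this angle, whatever the lens; pixels are square), "cx", "cy" (the principal point, pixels), "position" and "attitude" of the camera in the world; the wrist camera has in their place "tool_from_camera" (4x4, takes a point from camera to tool coordinates, whose origin is the TCP and whose axes are the flange's). Camera axes: x right, y up, looking along -z (the intrinsics and any distortion apply to the point x, -y, -z); pixel columns grow to the right and rows downward; lengths in m; the calibration is good to about 2 mm. A picture is of the moment at which its call begins: read the wrist's pose just before it. calibration takes no time and is no camera call.
- manip.close_job(): hands the job in; it is judged then, once.
The state is a dict: "time_s": time; "qpos": joint angles; "qvel": joint speeds; "effort": joint torques, N m; "ee_pos": TCP position; "tool_rot": TCP orientation; "force": force on the tool from outside, world axes, zero at the start; "wrist_torque": the same for the moment, N m; "opening": finger opening in m; "gripper_force": force on a finger pad.
Only numpy, scipy, OpenCV 4.12 (cv2) and the standard library are available. Lean on these libraries where they do the work, as an engineer would, in place of code of your own. Each camera call takes 0.05 s, during which the arm holds its last target. There are 200 camera calls.

TASK

Press the orange spring catch of the book tray down with the fingertips and, while holding it down, push the blue bookend along the tray, over the catch and towards the books, until it is wholly past and the catch, once let go, has sprung up behind it. Only press and push: the bookend stays flat on the tray floor and is never lifted or tipped, the books stay standing, and the stamp, spool, mug and glue jar are left alone.

Things in the scene. Friction and masses are not known exactly. Their poses are not given: they have to be found in the camera images.
- tray: Grey book tray, fixed: straight channel 400 mm long (its y) and 145 wide (its x), z up. Origin on the table, mid-tray, right below the middle of the catch's crossbar. Channel floor 26 mm above the table, 134 mm wide between walls 44 mm above the table. -y end open; at +y a 130 mm high end plate with three books standing against it. The bookend must travel in the tray's +y.
- catch (a joint): How far the spring catch is pressed straight down, m: 0 = up (at rest), 0.014 = fully down, its bar then flush with the channel floor. The bookend can pass at 0.010 or more. It springs up again when let go. About 3.5 N starts it down, 7.5 N holds it fully down.
- catch_top (a point): Top of the orange catch, where bar and crossbar cross. One rigid cross, moving straight up and down wherever it is pressed. Bar: 44 mm wide, mid-channel, along the tray's y, from 196 mm on the -y side of this point to 54 on the +y side. Crossbar: 120 mm across the channel, 12 mm along it, its top 9 mm above the channel floor at rest, so that it blocks the bookend's feet.
- bar_rear (a point): Middle of the bar's -y end, on its flat top, which at rest is 14 mm above the channel floor (40 mm above the table). The bar passes freely beneath the bookend, between its feet, and sticks out behind it (-y side), where it can be pressed.
- bookend: Loose sliding bookend, 0.5 to 1 kg, 2 mm play to each wall. Origin at floor level mid-footprint (130 mm across, 80 along); axes as the tray's, front = +y. Two black feet 20 mm high, toes bevelled 2 mm, with a 62 mm wide tunnel between; blue deck; at the front a blue plate 136 mm high. It is past the catch when its origin is over 46 mm on the +y side of the tray's origin; at 70 mm it touches the first book.
- push_face (a point): Centre of the rear (-y) face of the bookend's white push block, 36 mm above its underside and 40 mm behind its origin, flush with its rear edge. The block is 70 mm wide and spans 26 to 46 mm above the channel floor; push it in the tray's +y.
- book1: Loose red book standing in the tray, nearest the bookend: 122 x 26 x 150 mm, origin at the centre of its underside. Its near face is 110 mm on the +y side of the tray's origin. Must stay standing.
- book2: Loose green book standing in the tray next to it, 122 x 30 x 165 mm, origin at the centre of its underside. Must stay standing.
- book3: Loose tan book standing in the tray against the end plate, 122 x 24 x 140 mm, origin at the centre of its underside. Must stay standing.
- stamp: Loose wooden rubber stamp standing on the table near the tray, 50 x 30 mm, 82 mm high, origin at the centre of its underside. Not to be disturbed.
- spool: Loose spool of red tape standing on the table near the tray, 60 mm across, 72 mm high, origin at the centre of its underside. Not to be disturbed.
- mug: Loose white mug near the tray, 80 mm across, 90 mm high, origin at the centre of its underside. Not to be disturbed.
- glue: Loose glue jar near the tray, 56 mm across, 90 mm high, origin at the centre of its underside. Not to be disturbed.
Things that resemble listed ones, but are neither listed nor needed, are in the scene too. What is shaped like the book2 but purple is not meant.

How it is judged:
On the way, in this order (a step that is already met when the one before it is completed fails the run):
1. the catch is pressed well down (7 mm or more) while the bookend is still short of it (value of joint catch above 0.007 m and y of bookend in the frame of tray below -0.044 m), for 0.05 s.
2. the bookend slides onto the crossbar while the fingers hold the catch down (value of joint catch above 0.006 m and y of bookend in the frame of tray between -0.038 and 0.035 m and contact force between the fingers and catch above 0.5 N), for 0.1 s.
At the end, for the whole second after the job is handed in: The bookend lies flat (within 0.08 rad, underside within 5 mm of the channel floor) and still, its origin more than 45 mm beyond the tray's origin in the tray's +y; the catch is up again (within 3 mm); the three books stand (within 0.25 rad) (y of bookend in the frame of tray above 0.045 m and value of joint catch below 0.003 m and angle between bookend's own z axis and vertical below 0.08 rad and height (world z) of bookend below 0.031 m and linear speed of bookend below 0.02 m/s and angle between each of book1, book2, book3's own z axis and vertical below 0.25 rad); the robot touches nothing.
It fails at once if the bookend is lifted or tipped (underside origin more than 12 mm above the floor, or tilted more than 0.2 rad) (height (world z) of bookend above 0.038 m or angle between bookend's own z axis and vertical above 0.2 rad).
It fails at once if a book is toppled (0.35 rad) or lifted (20 mm) (angle between any of book1, book2, book3's own z axis and vertical above 0.35 rad or height (world z) of any of book1, book2, book3 above 0.046 m).
It fails at once if the stamp, spool, mug or glue jar is moved by more than 20 mm (distance of any of stamp, spool, mug, glue from where it was at the start of the episode above 0.02 m).
It also fails if it takes over 42 s, if anything falls off the work surface, if the arm or the gripper's body presses on something with over 40 N, if the wrist force passes 120 N, or if a joint passes its speed limit or range.

## Working session

There is one attempt and no reset: what is moved stays moved. The work goes in short steps, Python scripts to look and compute and a tool call to move; the robot and the scene stay as the last step left them, time stands still between calls to the robot, and variables do not carry over. Pictures are saved under pics/ and viewed, at most 10 in all, crops included, and the job is handed in when it is done.

Besides the shell and the picture viewer there is one more tool, called after ">>>" as a command line: name --pt "numbers of a row" for each row, then --argument value for the rest. apply_moves: Moves the arm, as the interface text tells. Its arguments: {"type":"object","properties":{"moves":{"type":"array"},"squeeze":{"type":"number"}},"required":["moves"]}

```bash
mkdir -p pics; ls
python3 - <<'E'
from workcell import manip
import cv2
for n in ("top","side"):
    cv2.imwrite(f"pics/{n}0.png",manip.get_image(n)); print(n,manip.calibration(n))
print(manip.calibration("wrist"))
print(manip.observe())
E
```

```text
pics
top {'fov_y': 53.00246401196746, 'cx': 325.2655887722409, 'cy': 192.81472328031543, 'position': array([0.37731761, 0.04204631, 0.93662914]), 'attitude': array([ 0.19057024, -0.20139613, -1.56316446])}
side {'fov_y': 55.134636716260495, 'cx': 314.96979658119375, 'cy': 198.16005983738643, 'position': array([ 0.27260888, -0.26031033,  0.56046846]), 'attitude': array([ 0.6983479 , -0.30392767, -0.78474678])}
{'fov_y': 65.90209684954284, 'cx': 315.13378967165113, 'cy': 201.70761491653352, 'tool_from_camera': array([[ 7.74756445e-05,  9.55058467e-01,  2.96417472e-01,
         7.51792030e-02],
       [ 9.99999619e-01,  1.83675287e-04, -8.53175933e-04,
        -6.09304043e-04],
       [-8.69277463e-04,  2.96417425e-01, -9.55058090e-01,
        -1.42991356e-01],
       [ 0.00000000e+00,  0.00000000e+00,  0.00000000e+00,
         1.00000000e+00]])}
{'time_s': 0.1, 'qpos': array([ 1.04242616e+00,  3.13941267e-01,  4.51033331e-02,  1.30359101e+00,
       -5.05314892e-06,  1.43120963e+00]), 'qvel': array([-0.00094044, -0.00106724,  0.00467204, -0.00019799, -0.00241632,
       -0.00018751]), 'effort': array([ 2.19380665e-03, -4.81728387e+01,  2.99242741e+01,  1.27239604e-02,
       -1.63083241e-04,  1.23456471e-05]), 'ee_pos': array([0.21773735, 0.53169787, 0.23049334]), 'tool_rot': array([-6.06758059e-01, -3.08190052e+00,  2.42499483e-03]), 'force': array([-0.6069651 , -0.34517957,  0.15599438]), 'wrist_torque': array([ 0.0061099 , -0.02994417, -0.01556801]), 'gripper_force': 0.0, 'opening': 0.08513077875819326}
```

View pics/top0.png

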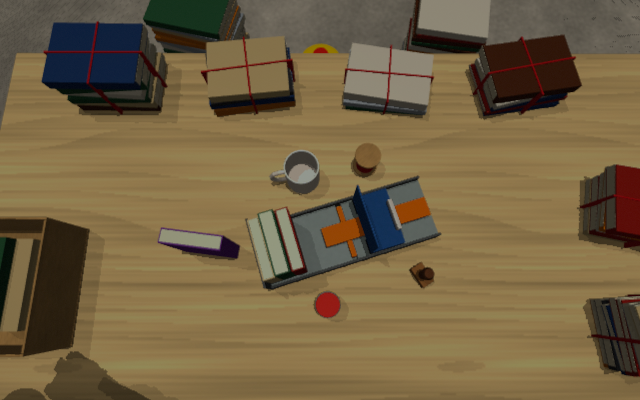

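View pics/side0.png

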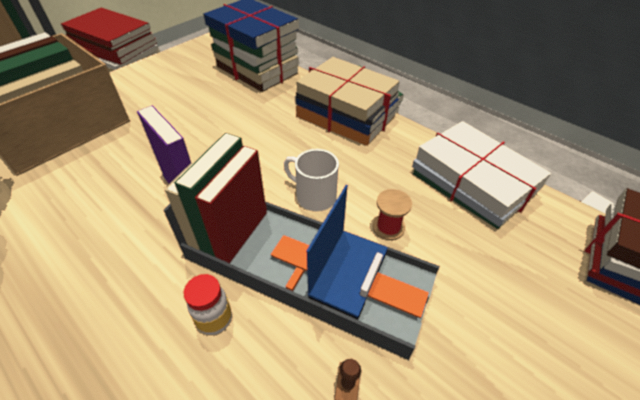

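```bash
cat > h.py <<'E'
import numpy as np, cv2
from scipy.spatial.transform import Rotation as R
from workcell import manip
def cam(n, obs=None):
    c=manip.calibration(n); f=200/np.tan(np.radians(c["fov_y"])/2)
    if n=="wrist":
        T=np.array(c["tool_from_camera"]); Rt=R.from_rotvec(obs["tool_rot"]).as_matrix()
        return f,c["cx"],c["cy"],Rt@T[:3,3]+obs["ee_pos"],Rt@T[:3,:3]
    return f,c["cx"],c["cy"],np.array(c["position"]),R.from_rotvec(c["attitude"]).as_matrix()
def proj(C,P):
    f,cx,cy,p,A=C; q=(np.atleast_2d(P)-p)@A
    return np.c_[cx+f*q[:,0]/-q[:,2], cy-f*q[:,1]/-q[:,2]]
def ray(C,uv,z):
    f,cx,cy,p,A=C; uv=np.atleast_2d(uv).astype(float)
    d=np.c_[(uv[:,0]-cx)/f,-(uv[:,1]-cy)/f,-np.ones(len(uv))]@A.T
    return p+d*((z-p[2])/d[:,2])[:,None]
E
python3 - <<'E'
from h import *
i=cv2.imread("pics/top0.png")[170:295,235:445]
cv2.imwrite("pics/crop0.png",cv2.resize(i,None,fx=3.8,fy=3.8,interpolation=cv2.INTER_CUBIC))
C=cam("top")
hsv=cv2.cvtColor(cv2.imread("pics/top0.png"),cv2.COLOR_BGR2HSV)
m=cv2.inRange(hsv,(5,180,120),(18,255,255)); m[:170]=0;m[295:]=0
n,l,s,c=cv2.connectedComponentsWithStats(m)
for k in range(1,n):
    if s[k,4]>30:
        pts=np.argwhere(l==k)[:,::-1].astype(np.float32); print(s[k],cv2.boxPoints(cv2.minAreaRect(pts)).tolist())
for nm,uv in dict(openfar=(418,178),opennear=(439,235)).items(): print(nm,ray(C,uv,.044))
E
```

```text
[395 197  36  26 571] [[394.28826904296875, 205.722412109375], [424.75091552734375, 196.20285034179688], [430.19573974609375, 213.6263427734375], [399.73309326171875, 223.14590454101562]]
[322 206  38  50 802] [[315.648681640625, 236.8918914794922], [338.48651123046875, 204.91893005371094], [373.29730224609375, 229.78379821777344], [350.45947265625, 261.75677490234375]]
openfar [[ 0.64028176 -0.17980729  0.044     ]]
opennear [[ 0.50720777 -0.21904882  0.044     ]]
```

View pics/crop0.png

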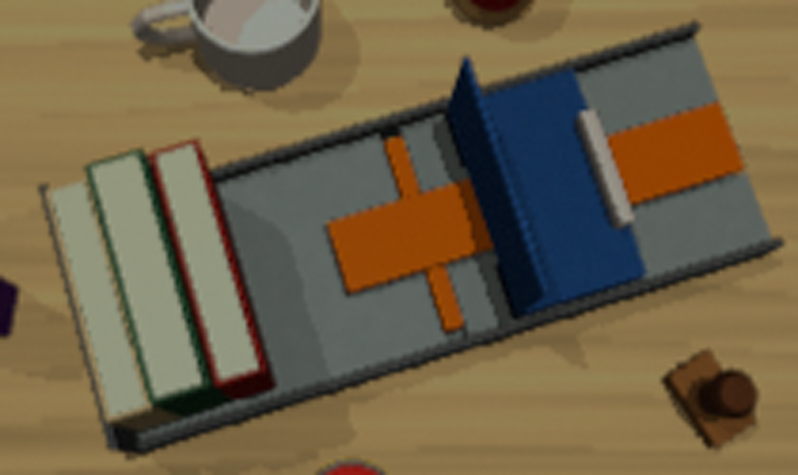

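Run:
```python
from h import *
from scipy.optimize import least_squares
C=cam("top")
D=[(.06,0,.035,396,137),(-.06,0,.035,453,330),(.022,-.196,.04,722,104),(-.022,-.196,.04,744,170),(.022,.054,.04,328,225),(-.022,.054,.04,348,293),(.0725,-.2,.044,697,25),(-.0725,-.2,.044,782,243)]
D=np.array(D); uv=(D[:,3:]+.5)/3.8-.5+[235,170]
def W(p,L):
    c,s=np.cos(p[2]),np.sin(p[2]); L=np.atleast_2d(L)
    return np.c_[p[0]+c*L[:,0]-s*L[:,1],p[1]+s*L[:,0]+c*L[:,1],L[:,2]]
r=least_squares(lambda p:(proj(C,W(p,D[:,:3]))-uv).ravel(),[.53,-.03,.26])
p=r.x;print(p,np.round(r.fun.reshape(-1,2),1).tolist())
b=(np.array([(600,107),(634,221)])+.5)/3.8-.5+[235,170]
P=ray(C,b,.072); c,s=np.cos(p[2]),np.sin(p[2])
print("push edge tray",(P[:,:2]-p[:2])@np.array([[c,-s],[s,c]]))
# cross-check with side camera
print("side proj: bar rear, catch top, bar front",proj(cam("side"),W(p,[(.022,-.196,.04),(-.022,-.196,.04),(0,0,.04),(.022,.054,.04),(-.0725,-.2,.044),(.0725,-.2,.044)])).round(1).tolist())
np.save("tray.npy",p)
```

```text
[ 0.51823163 -0.01132853  0.29909565] [[-0.9, 0.4], [0.5, -0.1], [-0.6, -0.5], [0.5, 0.1], [-0.6, -0.6], [-0.0, 0.2], [0.3, -0.8], [0.7, 1.1]]
push edge tray [[ 0.03491772 -0.11767126]
 [-0.0342393  -0.11370536]]
side proj: bar rear, catch top, bar front [[428.8, 292.3], [421.0, 317.4], [305.6, 256.0], [282.9, 234.6], [414.5, 349.4], [439.9, 265.9]]
```

>>> apply_moves --pt "1 -20 -17 -40 -0.15" --pt "1 -60 -52 -40 -0.33" --pt "1 -105 -91 -40 -0.51" --pt "1 -150 -130 -40 -0.69" --pt "1 -195 -170 -40 -0.87" --pt "1 -240 -209 -40 -1.05" --pt "1 -285 -248 -40 -1.23" --pt "1 -330 -288 -40 -1.41" --pt "1 -375 -327 -40 -1.59" --pt "1 -420 -366 -40 -1.77" --squeeze 40

```text
time_s: 1.35
ee_pos: [0.4466, 0.0778, 0.2711]
tool_rot: [1.811, -2.567, -0.0]
force: [1.0, -0.1, 0.2]
opening: 0.0002
gripper_force: 0.0
```

```bash
cat > rem.py <<'E'
from h import *
import sys
p=np.load("tray.npy"); o=manip.observe()
M=R.from_rotvec(o["tool_rot"]).as_matrix(); c,s=np.cos(p[2]),np.sin(p[2])
ex,ey=np.array([c,s]),np.array([-s,c]); d=o["ee_pos"][:2]-p[:2]
print("t",o["time_s"],"tcp tray",d@ex*1e3,d@ey*1e3,"z",o["ee_pos"][2]*1e3,"F",o["force"].round(2),"open",o["opening"],"q",o["qpos"].round(2))
yaw=np.arctan2(M[1,0],M[0,0]); want=np.arctan2(-ey[1],-ey[0])
print("turn",-((want-yaw+np.pi)%(2*np.pi)-np.pi),"tilt",M[:,2])
if len(sys.argv)>1:
    g=p[:2]+ex*float(sys.argv[1])+ey*float(sys.argv[2])
    print("tool shift mm",M.T@(np.r_[g,float(sys.argv[3])]-o["ee_pos"])*1e3)
E
python3 rem.py 0 -.15 .12
```

```text
t 1.35 tcp tray -42.17643576082014 106.30648283613908 z 271.118994719875 F [ 1.04 -0.08  0.24] open 0.00018540057111268612 q [-0.01  0.07 -0.16  1.34  0.   -1.23]
turn -0.6407504731999096 tilt [-1.90302484e-04  2.43712725e-04 -9.99999952e-01]
tool shift mm [ 180.27952032 -187.06935375  151.04028232]
```

>>> apply_moves --pt "1 0 0 0 -0.18" --pt "1 0 0 0 -0.36" --pt "1 0 0 0 -0.49" --pt "1 0 0 0 -0.49" --pt "1 0 0 0 -0.49"

```text
time_s: 1.98
ee_pos: [0.4461, 0.0795, 0.2711]
tool_rot: [2.372, -2.059, -0.0]
force: [0.9, -0.0, -0.0]
opening: 0.0001
gripper_force: 0.0
```

```bash
python3 rem.py 0 -.15 .12
```

```text
t 1.975 tcp tray -42.13587487556087 107.99650018707672 z 271.1491765841585 F [ 0.87 -0.03 -0.04] open 8.6433028555191e-05 q [-0.    0.07 -0.16  1.34  0.   -1.71]
turn -0.15818329726569091 tilt [-3.69487726e-04  5.15858862e-05 -9.99999930e-01]
tool shift mm [248.1535684  -82.30475268 151.09412239]
```

>>> apply_moves --pt "1 50 -17 0 -0.1" --pt "1 100 -33 0 -0.158" --pt "1 150 -50 0 -0.158" --pt "1 200 -66 0 -0.158" --pt "1 248 -82 0 -0.158" --pt "1 248 -82 0 -0.158" --pt "1 248 -82 50 -0.158" --pt "1 248 -82 100 -0.158" --pt "1 248 -82 150 -0.158" --pt "1 248 -82 150 -0.158"

```text
time_s: 3.22
ee_pos: [0.5591, -0.1519, 0.1176]
tool_rot: [2.528, -1.862, -0.014]
force: [0.2, -0.3, 0.1]
opening: 0.0001
gripper_force: 0.0
```

```bash
python3 rem.py 0 -.15 .05
python3 - <<'E'
from h import *
o=manip.observe(); i=manip.get_image("wrist")
t=manip.get_image("top")[150:300,300:470]
cv2.imwrite("pics/w1.png",np.hstack([cv2.resize(i,(480,300)),cv2.resize(t,(320,300),interpolation=cv2.INTER_CUBIC)]))
E
```

```text
t 3.225 tcp tray -2.374294558675917 -146.36471152823046 z 117.58808565396305 F [ 0.23 -0.31  0.1 ] open 9.803551160143314e-05 q [-0.4   0.39 -0.13  1.06  0.   -2.28]
turn 0.001912372618071423 tilt [-0.00847245  0.00388788 -0.99995655]
tool shift mm [ 4.0604983  -2.83609645 67.5460645 ]
```

View pics/w1.png

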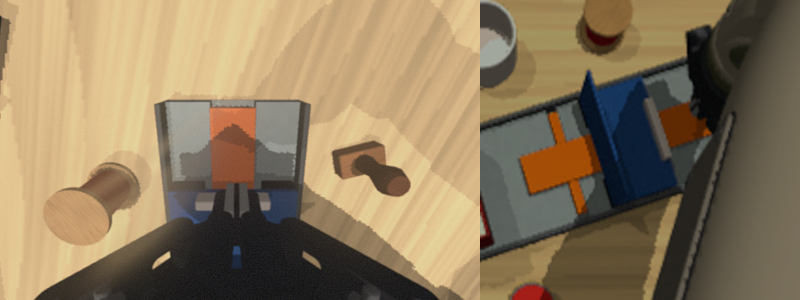

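>>> apply_moves --pt "1 4 -3 30 0" --pt "1 4 -3 55 0" --pt "1 4 -3 70 0" --pt "1 4 -3 73 0" --pt "1 4 -3 73 0"

```text
time_s: 3.95
ee_pos: [0.5677, -0.1575, 0.0496]
tool_rot: [-2.529, 1.863, -0.003]
force: [-1.0, 0.4, 0.6]
opening: -0.0
gripper_force: 0.0
```

```bash
python3 rem.py 0 -.15 .028
```

```text
t 3.95 tcp tray 4.180426819339555 -154.29502325882817 z 49.56057857979615 F [-1.02  0.37  0.64] open -4.940603075544572e-05 q [-0.41  0.45 -0.21  0.9   0.   -2.28]
turn 0.0019130684538586351 tilt [ 1.67111159e-03 -6.30199512e-04 -9.99998405e-01]
tool shift mm [-4.32666916  4.20257337 21.54994322]
```

>>> apply_moves --pt "1 -2 3 5 0" --pt "1 -2 3 8 0" --pt "1 -2 3 8 0" --pt "1 -2 3 8 0"

```text
time_s: 4.45
ee_pos: [0.5635, -0.1563, 0.0404]
tool_rot: [-2.529, 1.863, -0.0]
force: [-0.2, -0.5, -0.3]
opening: -0.0003
gripper_force: 0.0
```

```bash
python3 rem.py 0 -.15 .028
```

```text
t 4.45 tcp tray 0.5058022282456304 -151.87352014033672 z 40.391822934213785 F [-0.16 -0.55 -0.3 ] open -0.0003152797445665974 q [-0.41  0.46 -0.23  0.88  0.   -2.28]
turn 0.0017987942302921667 tilt [ 1.60448016e-04  3.65433267e-05 -9.99999986e-01]
tool shift mm [-1.87458371  0.50446445 12.39171662]
```

>>> apply_moves --pt "1 0 0 5 0" --pt "1 0 0 10 0" --pt "1 0 0 13 0" --pt "1 0 0 13 0"

```text
time_s: 4.95
ee_pos: [0.5637, -0.1564, 0.0276]
tool_rot: [-2.529, 1.863, -0.001]
force: [-1.4, 0.7, 6.8]
opening: -0.0002
gripper_force: 3.4
```

```bash
python3 rem.py 0 -.15 .028
```

```text
t 4.95 tcp tray 0.7486157049373943 -152.02669070602764 z 27.634451926086705 F [-1.36  0.72  6.81] open -0.00015352104589471836 q [-0.41  0.47 -0.25  0.85  0.   -2.28]
turn 0.0018688255281080757 tilt [ 8.00659073e-04 -2.52215663e-04 -9.99999648e-01]
tool shift mm [-2.02791115  0.74457383 -0.36703169]
```

>>> apply_moves --pt "1 -6 0 0.7 0" --pt "1 -12 0 0.7 0" --pt "1 -17 0 0.7 0" --pt "1 -21 0 0.7 0" --pt "1 -25 0 0.7 0" --pt "1 -29 0 0.7 0" --pt "1 -34 0 0.7 0" --pt "1 -39 0 0.7 0" --pt "1 -44 0 0.7 0" --pt "1 -49 0 0.7 0"

```text
time_s: 6.2
ee_pos: [0.5536, -0.114, 0.0294]
tool_rot: [2.526, -1.865, 0.02]
force: [3.6, -10.3, 9.6]
opening: 0.0003
gripper_force: 3.2
```

```bash
python3 rem.py 0 -.006 .028
```

```text
t 6.2 tcp tray 3.574782181217526 -108.53007519486327 z 29.388927423903027 F [  3.61 -10.26   9.62] open 0.00033764358697262024 q [-0.34  0.43 -0.31  0.82 -0.01 -2.21]
turn -0.00041089842193464676 tilt [ 0.00909344 -0.0086441  -0.99992129]
tool shift mm [-102.53765617    3.618487      0.24520373]
```

>>> apply_moves --pt "1 0 1 1.5 0" --pt "1 -2 2 2.5 0" --pt "1 -4 3 2.5 0" --pt "1 -6 3 2.5 0"

```text
time_s: 6.7
ee_pos: [0.5504, -0.1094, 0.0275]
tool_rot: [2.527, -1.866, 0.023]
force: [5.3, -11.5, 9.6]
opening: -0.0002
gripper_force: 3.5
```

```bash
python3 rem.py 0 -.006 .028
```

```text
t 6.7 tcp tray 1.892590726329229 -103.19601951741153 z 27.467319871698948 F [  5.28 -11.54   9.63] open -0.00018661962975450723 q [-0.34  0.42 -0.33  0.81 -0.   -2.21]
turn -0.0003199162262639277 tilt [ 0.01185676 -0.00884225 -0.99989061]
tool shift mm [-97.18211865   1.90883192  -1.70998066]
```

>>> apply_moves --pt "1 -4 1 0.3 0" --pt "1 -8 1 0.5 0" --pt "1 -12 1 0.5 0" --pt "1 -16 1 0.5 0" --pt "1 -20 1 0.5 0" --pt "1 -24 1 0.5 0" --pt "1 -28 1 0.5 0"

```text
time_s: 7.58
ee_pos: [0.541, -0.0833, 0.027]
tool_rot: [2.526, -1.866, 0.023]
force: [4.5, -13.3, 10.0]
opening: 0.0002
gripper_force: 3.6
```

```bash
python3 rem.py 0 -.006 .028
python3 - <<'E'
from h import *
cv2.imwrite("pics/s2.png",cv2.resize(manip.get_image("side")[120:360,180:480],(750,600)))
E
```

```text
t 7.575 tcp tray 0.5120558565245465 -75.47429236877558 z 26.964945923042524 F [  4.5  -13.3    9.98] open 0.00015268355981566716 q [-0.3   0.4  -0.36  0.79 -0.01 -2.17]
turn -0.0008215273150105062 tilt [ 0.0112718 -0.0098964 -0.9998875]
tool shift mm [-69.45496136   0.55399254  -1.92672588]
```

View pics/s2.png

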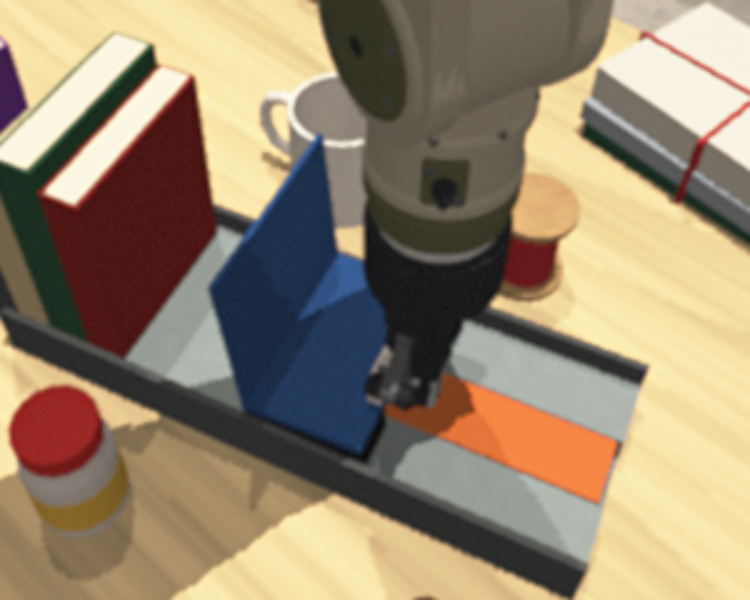

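>>> apply_moves --pt "1 -5 0 0 0" --pt "1 -10 0 0 0" --pt "1 -15 0 0 0" --pt "1 -20 0 0 0" --pt "1 -25 0 0 0" --pt "1 -30 0 0 0" --pt "1 -35 0 0 0" --pt "1 -40 0 0 0" --pt "1 -45 0 0 0"

```text
time_s: 8.75
ee_pos: [0.5268, -0.0393, 0.0263]
tool_rot: [2.526, -1.866, 0.02]
force: [4.0, -11.1, 9.2]
opening: -0.0001
gripper_force: 3.7
```

```bash
python3 rem.py 0 .003 .027
```

```text
t 8.75 tcp tray -0.04236715239634356 -29.249046815557822 z 26.30057773856314 F [  3.95 -11.09   9.21] open -5.846862205915948e-05 q [-0.22  0.37 -0.41  0.78 -0.01 -2.09]
turn -0.0005056043002262811 tilt [ 0.00964382 -0.00814615 -0.99992032]
tool shift mm [-32.23981458  -0.03316821  -1.04175933]
```

>>> apply_moves --pt "1 -5 0 -0.3 0" --pt "1 -10 0 -0.5 0" --pt "1 -15 0 -0.5 0" --pt "1 -20 0 -0.5 0" --pt "1 -24 0 -0.5 0" --pt "1 -28 0 -0.5 0" --pt "1 -30 0 -0.5 0" --pt "1 -30 0 -0.5 0"

```text
time_s: 9.75
ee_pos: [0.5176, -0.01, 0.0266]
tool_rot: [2.527, -1.866, 0.018]
force: [4.2, -10.1, 8.8]
opening: -0.0002
gripper_force: 3.6
```

```bash
python3 rem.py 0 .003 .027
python3 - <<'E'
from h import *
i=manip.get_image("side"); cv2.imwrite("pics/side3.png",i)
C=cam("side"); p=np.load("tray.npy"); c,s=np.cos(p[2]),np.sin(p[2])
W=lambda x,y,z:(p[0]+c*x-s*y,p[1]+s*x+c*y,z)
o=(230,150)  # overlay predicted rear-bottom/deck edge & plate top for origin y=.046 (red), .054 (green), .07 (white)
j=cv2.resize(i[90:330,170:470],(750,600),interpolation=cv2.INTER_CUBIC)
for y,col in((.046,(0,0,255)),(.054,(0,255,0)),(.07,(255,255,255))):
    for P in((-.065,y-.04,.026),(-.065,y+.04,.162),(.065,y+.04,.162),(-.065,y+.04,.046)):
        u=(proj(C,W(*P))[0]-[170,90])*2.5; cv2.circle(j,tuple(int(v) for v in u),3,col,-1)
cv2.imwrite("pics/s3.png",j)
E
```

```text
t 9.75 tcp tray -0.17602729956782825 1.4515893235656567 z 26.563059428579628 F [  4.21 -10.13   8.85] open -0.00021841223508917496 q [-0.17  0.35 -0.44  0.77 -0.01 -2.04]
turn -7.952981219805366e-05 tilt [ 0.00912138 -0.00695638 -0.9999342 ]
tool shift mm [-1.54427841 -0.17890976 -0.45019304]
```

View pics/s3.png

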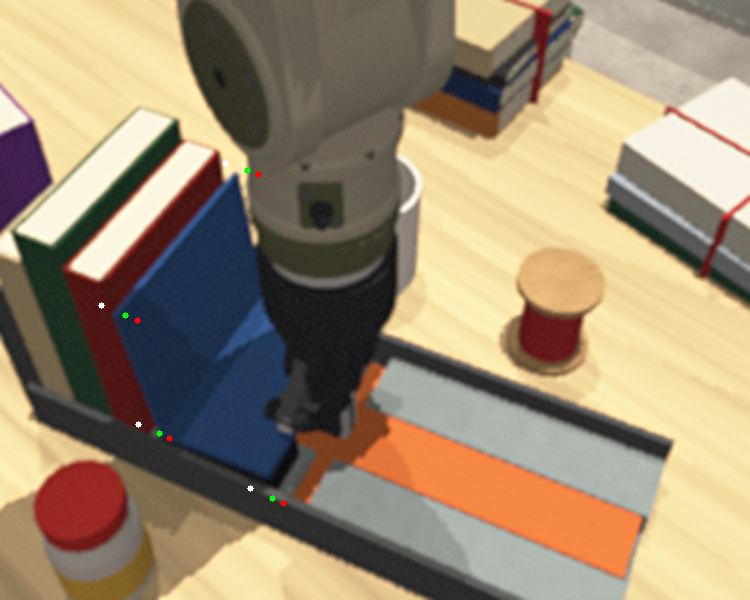

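>>> apply_moves --pt "1 4 0 0 0" --pt "1 8 0 -3 0" --pt "1 10 0 -10 0" --pt "1 10 0 -20 0" --pt "1 10 0 -40 0" --pt "1 10 0 -80 0" --pt "1 10 0 -120 0" --pt "1 20 0 -160 0" --pt "1 60 0 -180 0" --pt "1 100 0 -180 0"

```text
time_s: 11.05
ee_pos: [0.5435, -0.1032, 0.2063]
tool_rot: [-2.53, 1.862, -0.006]
force: [-0.5, 0.7, -0.4]
opening: -0.0007
gripper_force: 0.0
```

>>> apply_moves --pt "1 40 0 0 0" --pt "1 80 0 0 0" --pt "1 80 0 0 0" --pt "1 80 0 0 0" --pt "1 80 0 0 0"

```text
time_s: 11.68
ee_pos: [0.5656, -0.1774, 0.204]
tool_rot: [2.53, -1.862, -0.001]
force: [0.6, 0.7, -0.4]
opening: 0.0
gripper_force: 0.0
```

Run:
```python
from h import *
a=manip.get_image("side")[90:330,170:470]; b=manip.get_image("top")[140:300,235:455]
p=np.load("tray.npy"); c,s=np.cos(p[2]),np.sin(p[2]); a=cv2.resize(a,(500,400)); b=cv2.resize(b,(300,218))
j=np.zeros((400,800,3),np.uint8); j[:,:500]=a; j[:218,500:]=b
for z,col in((.035,(0,255,0)),(.026,(0,0,255))):
    for x in(.06,-.06):
        u=(proj(cam("side"),(p[0]+c*x,p[1]+s*x,z))[0]-[170,90])*5/3; cv2.circle(j,tuple(int(v) for v in u),2,col,-1)
cv2.imwrite("pics/s4.png",j)
```

```text
(no output)
```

View pics/s4.png

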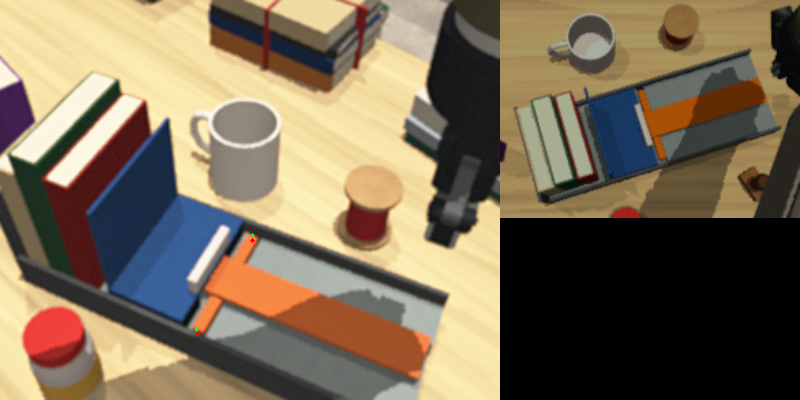

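The picture shows the bookend flat and past the catch. The crossbar (side view about 195,330 to 252,238) is raised behind it, the books are standing, and the arm is clear.

```bash
python3 -c "
from workcell import manip; print(manip.close_job())"
```

```text
the job is handed in; nothing more can be done
None
```

I handed the job in at about 12 s on the robot's clock. The last pictures show the bookend flat and past the catch, the catch sprung up behind it, and the books standing; no verdict came back.

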